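# Set the seal time on the bag sealer

## Task

Set the seal time on the bag sealer: turn the tall metal wing knob that stands in the middle of the double control until its nose points at the upright steel preset pin on the panel, then let go. Do not turn the wide ring beneath it or the separate small round knob.

Things in the scene. Friction and masses are not known exactly. Their poses are not given: they have to be found in the camera images.
- wing_grip (a point): Wing knob, inner upper part of the double control: metal bar on edge, 16 mm thick, 42 tall above the ring, flat sides over 40 mm length (20 each side of the axis), pointed nose 28 mm from the axis, dark line on top towards the nose. Point: on its upright turning axis, 26 mm above the ring's top; x axis to the nose. Needs 0.03 Nm, 0.5 to 1.5 rad either way; stays where left; not coupled to the ring.
- ring_mark (a point): Outer ring of the double control, not to be turned: wide black ribbed disc, 68 mm in diameter, 16 mm tall, lying on the panel under the wing knob, on the same axis; turns easily (0.03 Nm). This point is its white mark, on its top face 32 mm from the axis, and turns with the ring.
- pin_top (a point): Preset pin: plain steel pin, 12 mm in diameter, fixed, standing 14 mm above the panel (2 mm lower than the ring's top), 53 to 61 mm from the wing knob's axis, beside the ring on the side away from the robot, to the left or right. This point is the centre of its top. Its mirror hole has only a flat black plug 2 mm high.
- lone_mark (a point): Separate round knob, not to be turned: black, 36 mm in diameter, 22 mm tall, 170 mm from the double control on the same panel. Point: outer end of its white line, on top, 15 mm from its axis. The fixed white sealer case is 200 x 360 mm, panel 70 mm above the table; its jaw, a bar 98 mm from the wing knob's axis on the robot's side, rises 32 mm above the panel.

How it is judged:
By the outcome, as a careful person would: the job done as asked, in the order asked, and still so for the second after the job is handed in, with the robot touching nothing.
It also fails if it takes over 29 s, if anything falls off the work surface, if the arm or the gripper's body presses on something with over 40 N, if the wrist force passes 120 N, or if a joint passes its speed limit or range.

## Robot

A 6-joint arm with a two-finger parallel gripper is mounted at the origin on the work surface. World frame = base frame: x ahead of the robot, y to its left, z up, the work surface at z = 0. Lengths are in m, angles in rad, forces in N, time in s.
With the tool pointing down it reaches from about 0.25 to 0.725 m from the base axis. Payload 4 kg.
Tool frame: the origin (TCP) lies midway between the tips of the shut fingers; the grasp point (between the pads) lies arm.grip_depth behind it (arm.grip_depth is the distance from the TCP to the grasp point, in m); z points along the fingers, y is the line along which they close (so a half turn about z gives the same grasp; the last joint's range is limited). The gripper opens to 85 mm and grips with 20 to 120 N. Pads are 22 mm wide; open, the fingers measure 114 mm over their backs; the gripper's body (76 mm by 85 mm) begins 54 mm behind the grasp point. The pads swing forward as they close: fully open they stand 13 mm farther back than shut.
Start: joints at [-1.31, 0.241, 0.005, 1.335, 0, 1.571], TCP at [0.129, -0.483, 0.231] pointing down, gripper open.
Joint ranges: [-2.72, 2.72], [-1.05, 1.87], [-1.09, 1.28], [-1.99, 2.15], [-1.42, 1.44], [-3.14, 3.14]. Speed limits (rad/s): [2.79, 2.79, 3.14, 3.14, 3.14, 3.14].

## Interface

Orientations are given as a unit quaternion [x, y, z, w].
In Python, from cell import status, cams, sign_off, arm gives the robot as it stands.
- The arm moves only by the tool jog_arm, never from a script. Its argument "series" is a list of rows, each an object of numbers: "hand": the gripper's target within -1 to 1 (shut at 1, half-way at 0, fully open at -1); "dx", "dy", "dz": the shift along the tool's x, y, z in units of 50 mm (1.0 is 50 mm); "wx", "wy", "wz": the turn, a rotation vector about the tool's x, y, z in units of 6 degrees (1.0 is 6 degrees). In form: [{"hand": .., "dx": .., "dy": .., "dz": .., "wx": .., "wy": .., "wz": ..}, ...]. A call has 1 to 12 rows; each row is the pose to reach, as a shift and turn from the pose commanded when the call began, along the tool's axes at that moment; what a row does not reach only later rows make up. A row lasts 1/10 s, in which the tool goes at most 50 mm and 8.59 degrees, less where a joint would pass 70% of its speed; a pose out of reach is approached as far as the arm can. A call with a gripper value outside its range is refused whole. The fingers move at their own pace and stop on an object; "grip_force" is the grip in N (left out, the last holds). Time passes only in rows, so rows that repeat a pose let the fingers close. It gives the time, the measured TCP pose, the force, the opening and the grip force at its end, in the units of the state.
- status.state(): the state, without advancing time (a new reading comes with each control period).
- cams.get_image(name): name is "scene" or "side" or "wrist"; returns a dict with "image" (400x640x3 uint8, red, green, blue), "range_z" (400x640 float32, m along the optical axis (not along the pixel's ray), 0 where there is no reading), "vfov" (degrees; the focal length in pixels is half the picture's height over the tangent of half this angle, whatever the lens; pixels are square), "cx", "cy" (the principal point, pixels), "pose" (4x4, takes a point from camera to world coordinates); the wrist camera has in their place "tool_from_camera" (4x4, takes a point from camera to tool coordinates, whose origin is the TCP and whose axes are the flange's). Camera axes: x right, y up, looking along -z (the intrinsics and any distortion apply to the point x, -y, -z); pixel columns grow to the right and rows downward; lengths in m; the calibration is good to about 2 mm. A picture is of the moment at which its call begins: read the wrist's pose just before it.
- sign_off(): hands the job in; it is judged then, once.
The state is a dict: "clock": time; "q": joint angles; "dq": joint speeds; "joint_efforts": joint torques, N m; "tool_pos": TCP position; "tcp_rot": TCP orientation; "wrist_force": force on the tool from outside, world axes, zero at the start; "torque": the same for the moment, N m; "opening": finger opening in m; "grip_force": force on a finger pad.
Only numpy, scipy, OpenCV 4.12 (cv2) and the standard library are available. Lean on these libraries where they do the work, as an engineer would, in place of code of your own. Each camera call takes 0.05 s, during which the arm holds its last target. There are 200 camera calls.

## Working session

There is one attempt and no reset: what is moved stays moved. The work goes in short steps, Python scripts to look and compute and a tool call to move; the robot and the scene stay as the last step left them, time stands still between calls to the robot, and variables do not carry over. Pictures are saved under pics/ and viewed, at most 10 in all, crops included, and the job is handed in when it is done.

Besides the shell and the picture viewer there is one more tool, called after "Call:" by a JSON object that holds its "name" and its "arguments". jog_arm: Moves the arm, as the interface text tells. Its arguments: {"type":"object","properties":{"series":{"type":"array","items":{"type":"object","properties":{"hand":{"type":"number"},"dx":{"type":"number"},"dy":{"type":"number"},"dz":{"type":"number"},"wx":{"type":"number"},"wy":{"type":"number"},"wz":{"type":"number"}}}},"grip_force":{"type":"number"}},"required":["series"]}

```bash
mkdir -p pics
cat > h.py <<'E'
import numpy as np, cv2, pickle
from cell import status, cams, arm
from scipy.spatial.transform import Rotation as R
def grab(n):
    s=status.state(); d=cams.get_image(n)
    T=np.eye(4); T[:3,:3]=R.from_quat(s["tcp_rot"]).as_matrix(); T[:3,3]=s["tool_pos"]
    d["P"]=T@d["tool_from_camera"] if n=="wrist" else np.array(d["pose"])
    pickle.dump(d,open(f"pics/{n}.pkl","wb")); return d
def load(n): return pickle.load(open(f"pics/{n}.pkl","rb"))
def cloud(d):
    z=d["range_z"]; f=200/np.tan(np.radians(d["vfov"])/2)
    v,u=np.mgrid[:400,:640]
    p=np.stack([(u-d["cx"])*z/f,-(v-d["cy"])*z/f,-z,np.ones_like(z)],-1)@d["P"].T
    p=p[...,:3]; p[z<=0]=np.nan; return p
E
python3 - <<'E'
from h import *
for n in ["scene","side"]:
    d=grab(n); cv2.imwrite(f"pics/{n}.png",d["image"][...,::-1]); print({k:v for k,v in d.items() if k not in("image","range_z")})
s=status.state(); print(s, arm.grip_depth)
im=np.hstack([cv2.resize(load(n)["image"],(400,250)) for n in("scene","side")])
a,b=[load(n)["image"] for n in("scene","side")]
cv2.imwrite("pics/both.png",np.vstack([cv2.resize(a,(480,300)),cv2.resize(b,(480,300))])[...,::-1])
E
```

```text
{'vfov': 47.4542141067287, 'cx': 314.7190133510733, 'cy': 199.72989847525, 'pose': array([[-0.60446399, -0.68259081,  0.41072263,  0.87278615],
       [ 0.79662572, -0.51580547,  0.31517008,  0.22149415],
       [-0.00327921,  0.51770117,  0.85555522,  0.69149502],
       [ 0.        ,  0.        ,  0.        ,  1.        ]]), 'P': array([[-0.60446399, -0.68259081,  0.41072263,  0.87278615],
       [ 0.79662572, -0.51580547,  0.31517008,  0.22149415],
       [-0.00327921,  0.51770117,  0.85555522,  0.69149502],
       [ 0.        ,  0.        ,  0.        ,  1.        ]])}
{'vfov': 46.823541683722674, 'cx': 314.13134612948465, 'cy': 198.95480955761298, 'pose': array([[-0.91492292,  0.26306426, -0.30612619,  0.33095065],
       [-0.40360286, -0.60482804,  0.68650402,  0.59631985],
       [-0.00455903,  0.75165167,  0.65954453,  0.68676661],
       [ 0.        ,  0.        ,  0.        ,  1.        ]]), 'P': array([[-0.91492292,  0.26306426, -0.30612619,  0.33095065],
       [-0.40360286, -0.60482804,  0.68650402,  0.59631985],
       [-0.00455903,  0.75165167,  0.65954453,  0.68676661],
       [ 0.        ,  0.        ,  0.        ,  1.        ]])}
{'clock': 0.1, 'q': array([-1.31004710e+00,  2.41359738e-01,  3.84042830e-03,  1.33519632e+00,
        1.50191275e-05,  1.57076777e+00]), 'dq': array([ 0.00252076, -0.00042576,  0.00321901,  0.0014685 , -0.00190557,
        0.00015825]), 'joint_efforts': array([-2.13922663e-04, -3.73138297e+01,  2.53009254e+01,  1.08855619e-02,
       -2.97351357e-05, -7.64960703e-06]), 'tool_pos': array([ 0.1287588 , -0.48254322,  0.23048387]), 'tcp_rot': array([ 9.91510950e-01,  1.30019675e-01, -1.17300277e-04, -9.52482501e-04]), 'wrist_force': array([-0.05847855, -0.11749458, -0.04158024]), 'torque': array([-0.01889289,  0.02009606,  0.0124569 ]), 'grip_force': 0.0, 'opening': 0.0855971447486166} 0.0187
```

View pics/both.png

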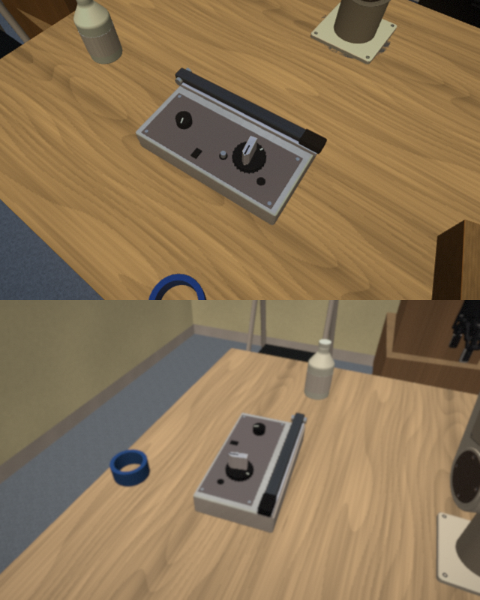

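The scene view (scaled by 0.75) shows the wing knob at about (333,200) full-size pixels, the pin at about (297,207), the plug at about (348,241) and the lone knob at about (245,160). I'll enlarge this area and compute positions.

Run:
```python
from h import *
d=load("scene"); c=d["image"][130:270,220:400]
cv2.imwrite("pics/c1.png",cv2.resize(c,None,fx=4,fy=4,interpolation=cv2.INTER_CUBIC)[...,::-1])
p=cloud(d)
m=(p[...,2]>.06)
for n,(u,v) in dict(wing=(333,195),pin=(297,205),plug=(348,241),lone=(245,160)).items(): print(n,p[v,u])
for n in("scene","side"):
    p=cloud(load(n)); q=p[(p[...,2]>.098)&(p[...,2]<.14)&(abs(p[...,0]-.45)<.3)]
    w=np.array(cloud(d)[195,333]); q=q[np.hypot(*(q-w)[:,:2].T)<.04]
    t=q[q[:,2]>.116]; print(n,len(t),t.mean(0) if len(t) else q.shape, t[:,2].max())
    if len(t)>5:
        rect=cv2.minAreaRect((t[:,:2]*1000).astype(np.float32)); print(rect)
```

```text
wing [0.57900806 0.02976748 0.12646528]
pin [ 0.60510139 -0.0186219   0.08352546]
plug [0.60262297 0.07705713 0.07094824]
lone [ 0.59347027 -0.13514358  0.09260592]
scene 338 [0.5792333  0.02831392 0.12594847] 0.13073634827263336
((578.5687255859375, 27.057376861572266), (48.09207534790039, 16.466798782348633), 12.226963996887207)
side 262 [0.57568297 0.03188166 0.12503453] 0.13039571540913042
((577.2863159179688, 29.310733795166016), (46.41532897949219, 18.012102127075195), 11.849488258361816)
```

View pics/c1.png

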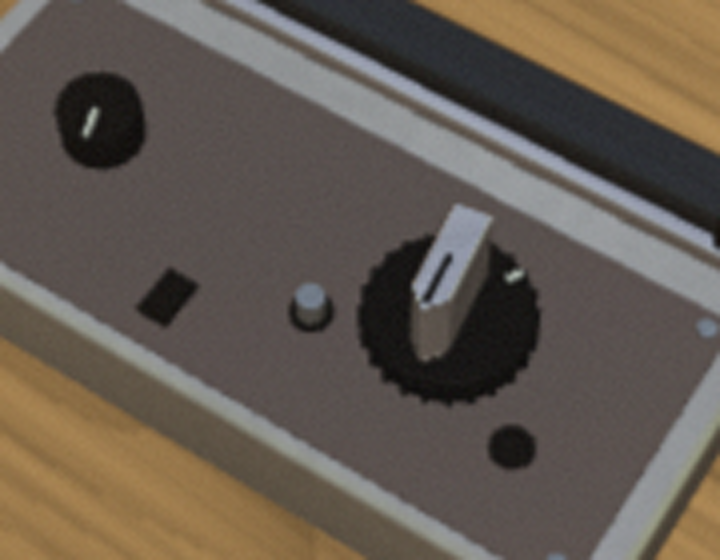

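The nose points away from the robot, down and left in the crop at (420,300), about 12° from +x. The pin is at (312,300) and the plug at (512,447). I'll check the bottle and the wrist camera offset before moving over.

Run:
```python
from h import *
p=cloud(load("scene")); print(p[50,132],p[15,122]); print(np.nanmax(p[:110,90:170,2]))
for n in("scene","side"):
    p=cloud(load(n)); q=p[(p[...,2]>.14)&(p[...,0]>.1)&(p[...,0]<.8)&(abs(p[...,1])<.6)]; print(n,len(q),q.min(0) if len(q) else 0,q.max(0) if len(q) else 0)
d=grab("wrist"); print(d["tool_from_camera"],d["vfov"],d["cx"],d["cy"])
```

```text
[ 0.52829333 -0.48466637  0.09142112] [ 0.51173866 -0.49919321  0.15305781]
0.18295289761732847
scene 1108 [ 0.11467215 -0.54682276  0.14002288] [0.54089685 0.08099118 0.20691558]
side 6914 [ 0.1002141  -0.55255191  0.14001666] [0.53829706 0.09471703 0.39894076]
[[ 1.00358847e-04  9.59143841e-01  2.82918863e-01  7.06331725e-02]
 [ 9.99999990e-01 -6.93804933e-05 -1.19514737e-04 -2.21513285e-04]
 [-9.50027740e-05  2.82918872e-01 -9.59143838e-01 -1.43135293e-01]
 [ 0.00000000e+00  0.00000000e+00  0.00000000e+00  1.00000000e+00]] 64.59280114202247 315.78316534327973 196.57497581485953
```

Call:
{"name": "jog_arm", "arguments": {"series": [{"hand": -1,"dx": 11.2,"dy": -7.6,"dz": 0},{"hand": -1,"dx": 11.2,"dy": -7.6,"dz": 0},{"hand": -1,"dx": 11.2,"dy": -7.6,"dz": 0},{"hand": -1,"dx": 11.2,"dy": -7.6,"dz": 0},{"hand": -1,"dx": 11.2,"dy": -7.6,"dz": 0},{"hand": -1,"dx": 11.2,"dy": -7.6,"dz": 0},{"hand": -1,"dx": 11.2,"dy": -7.6,"dz": 0},{"hand": -1,"dx": 11.2,"dy": -7.6,"dz": 0},{"hand": -1,"dx": 11.2,"dy": -7.6,"dz": 0},{"hand": -1,"dx": 11.2,"dy": -7.6,"dz": 0},{"hand": -1,"dx": 11.2,"dy": -7.6,"dz": 0},{"hand": -1,"dx": 11.2,"dy": -7.6,"dz": 0}]}}

```text
invalid input
```

Call:
{"name": "jog_arm", "arguments": {"series": [{"hand": -1,"dx": 0.8,"dy": -0.55,"dz": 0,"wx": 0,"wy": 0,"wz": 0},{"hand": -1,"dx": 1.6,"dy": -1.1,"dz": 0,"wx": 0,"wy": 0,"wz": 0},{"hand": -1,"dx": 2.4,"dy": -1.65,"dz": 0,"wx": 0,"wy": 0,"wz": 0},{"hand": -1,"dx": 3.2,"dy": -2.2,"dz": 0,"wx": 0,"wy": 0,"wz": 0},{"hand": -1,"dx": 4.0,"dy": -2.75,"dz": 0,"wx": 0,"wy": 0,"wz": 0},{"hand": -1,"dx": 4.8,"dy": -3.3,"dz": 0,"wx": 0,"wy": 0,"wz": 0},{"hand": -1,"dx": 5.6,"dy": -3.85,"dz": 0,"wx": 0,"wy": 0,"wz": 0},{"hand": -1,"dx": 6.4,"dy": -4.4,"dz": 0,"wx": 0,"wy": 0,"wz": 0},{"hand": -1,"dx": 7.2,"dy": -4.95,"dz": 0,"wx": 0,"wy": 0,"wz": 0},{"hand": -1,"dx": 8.0,"dy": -5.5,"dz": 0,"wx": 0,"wy": 0,"wz": 0},{"hand": -1,"dx": 8.8,"dy": -6.05,"dz": 0,"wx": 0,"wy": 0,"wz": 0},{"hand": -1,"dx": 9.6,"dy": -6.6,"dz": 0,"wx": 0,"wy": 0,"wz": 0}]}}

```text
clock: 1.35
tool_pos: [0.5084, -0.0386, 0.2311]
tcp_rot: [0.991, 0.13, -0.0, 0.0]
wrist_force: [0.7, -0.6, -0.1]
opening: 0.0852
grip_force: 0.0
```

Call:
{"name": "jog_arm", "arguments": {"series": [{"hand": -1,"dx": 0.8,"dy": -0.45,"dz": 0,"wx": 0,"wy": 0,"wz": 0},{"hand": -1,"dx": 1.6,"dy": -0.9,"dz": 0,"wx": 0,"wy": 0,"wz": 0},{"hand": -1,"dx": 1.6,"dy": -0.9,"dz": 0,"wx": 0,"wy": 0,"wz": 0},{"hand": -1,"dx": 1.6,"dy": -0.9,"dz": 0,"wx": 0,"wy": 0,"wz": 0}]}}

```text
clock: 1.75
tool_pos: [0.5731, 0.0244, 0.2299]
tcp_rot: [0.991, 0.131, -0.001, 0.0]
wrist_force: [-0.3, 0.5, -0.2]
opening: 0.085
grip_force: 0.0
```

Run:
```python
from h import *
d=grab("wrist"); s=status.state(); print(s["q"],s["tool_pos"])
cv2.imwrite("pics/w1.png",d["image"][...,::-1])
p=cloud(d); w=np.array([.578,.027])
r=np.hypot(p[...,0]-w[0],p[...,1]-w[1])
print("panel",np.nanmedian(p[...,2][(r>.045)&(r<.07)]))
t=p[(r<.04)&(p[...,2]>.118)&(p[...,2]<.14)]; print(len(t),cv2.minAreaRect((t[:,:2]*1000).astype(np.float32)),t[:,2].mean())
rp=np.hypot(p[...,0]-.605,p[...,1]+.02); t=p[(rp<.015)&(p[...,2]>.08)&(p[...,2]<.09)]; print(len(t),t.mean(0),t.min(0),t.max(0))
```

```text
[ 4.12911024e-02  3.89587562e-01  2.10990980e-01  1.39442732e+00
 -4.01299073e-04  2.92162731e+00] [0.57256874 0.02353354 0.23047705]
panel 0.29558390331886397
1064 ((576.3179321289062, 29.654666900634766), (47.33523178100586, 15.9839506149292), 12.244571685791016) 0.12825462658691947
132 [ 0.60029725 -0.01755457  0.08420902] [ 0.59440337 -0.02367536  0.08021461] [ 0.60593768 -0.01201786  0.08597846]
```

View pics/w1.png

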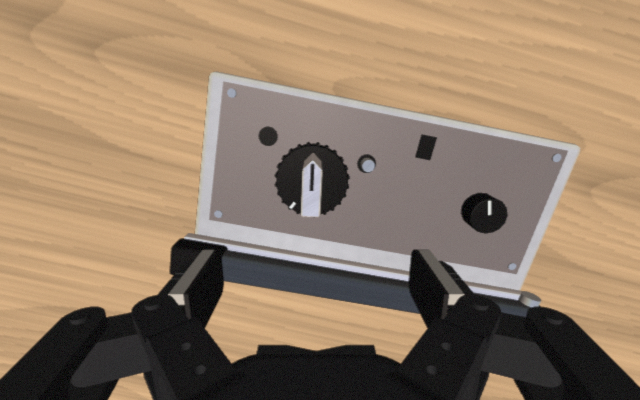

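The wrist view shows the wing at (312,190) with its nose up the image at (312,157), the pin at (367,163) and the plug at (268,136). Joint 6 is near its limit, so I'll take the half-turned grasp.

Call:
{"name": "jog_arm", "arguments": {"series": [{"hand": -1,"wz": -1.4},{"hand": -1,"wz": -2.8},{"hand": -1,"wz": -4.2},{"hand": -1,"wz": -5.6},{"hand": -1,"wz": -7.0},{"hand": -1,"wz": -8.4},{"hand": -1,"wz": -9.8},{"hand": -1,"wz": -11.2},{"hand": -1,"wz": -12.6},{"hand": -1,"wz": -14.0},{"hand": -1,"wz": -15.4},{"hand": -1,"wz": -16.8}]}}

```text
invalid input
```

Call:
{"name": "jog_arm", "arguments": {"series": [{"hand": -1,"wz": -1.4},{"hand": -1,"wz": -2.8},{"hand": -1,"wz": -4.2},{"hand": -1,"wz": -5.6},{"hand": -1,"wz": -7.0},{"hand": -1,"wz": -8.4},{"hand": -1,"wz": -9.8},{"hand": -1,"wz": -11.2},{"hand": -1,"wz": -12.6},{"hand": -1,"wz": -12.6},{"hand": -1,"wz": -12.6}]}}

```text
invalid input
```

```bash
cat >> h.py <<'E'
def meas(d,a=12,wc=(.576,.0295)):
    p=cloud(d); r=np.hypot(p[...,0]-wc[0],p[...,1]-wc[1])
    t=p[(r<.035)&(p[...,2]>.118)&(p[...,2]<.135)]; print("wing",len(t),cv2.minAreaRect((t[:,:2]*1000).astype(np.float32)),t[:,2].mean())
    rp=np.hypot(p[...,0]-.602,p[...,1]+.018); t=p[(rp<.015)&(p[...,2]>.079)&(p[...,2]<.09)]
    print("pin",len(t),t.mean(0),(t.min(0)+t.max(0))/2)
    g=p[(r<.04)&(p[...,2]>.083)&(p[...,2]<.091)]; print("ring",len(g),cv2.minEnclosingCircle((g[:,:2]*1000).astype(np.float32)),np.median(g[:,2]))
E
python3 - <<'E'
from h import *
for n in("scene","side"): print(n); meas(load(n))
print("w0"); meas(load("wrist"))
d=grab("wrist"); s=status.state(); print(s["clock"],s["q"],s["tool_pos"],s["tcp_rot"])
cv2.imwrite("pics/w2.png",d["image"][...,::-1]); print("w"); meas(d)
E
```

```text
scene
wing 325 ((578.5687255859375, 27.057376861572266), (48.09207534790039, 16.466798782348633), 12.226963996887207) 0.12630804536205803
pin 46 [ 0.6036793  -0.01994811  0.08291388] [ 0.6030504  -0.02052229  0.08252688]
ring 915 ((574.7787475585938, 26.79807472229004), 35.897621154785156) 0.08514029547906299
side
wing 238 ((577.2481689453125, 29.302734375), (46.3374137878418, 18.012102127075195), 11.849488258361816) 0.12581629198016947
pin 2 [ 0.60443054 -0.02348197  0.08436971] [ 0.60443054 -0.02348197  0.08436971]
ring 472 ((574.2122802734375, 28.887916564941406), 35.40625) 0.08594459233701734
w0
wing 1064 ((576.3179321289062, 29.654666900634766), (47.33523178100586, 15.9839506149292), 12.244571685791016) 0.12825462658691947
pin 134 [ 0.60030678 -0.01749599  0.084143  ] [ 0.60017052 -0.01784661  0.08281032]
ring 2982 ((572.2830810546875, 28.689319610595703), 35.66360855102539) 0.08643237318401947
1.85 [ 4.02790182e-02  3.88379564e-01  2.10516873e-01  1.39439555e+00
 -3.01375272e-04  2.92168504e+00] [0.57239505 0.02297645 0.2309862 ] [ 9.91549502e-01  1.29726744e-01 -7.41528076e-04  8.45179321e-05]
w
wing 1062 ((576.1494140625, 29.623001098632812), (47.03496170043945, 16.021244049072266), 12.482614517211914) 0.1282325809726033
pin 139 [ 0.60038685 -0.01748508  0.08404631] [ 0.60018749 -0.01799506  0.08263359]
ring 2978 ((572.4474487304688, 28.81387710571289), 35.50864028930664) 0.0864365199856636
```

View pics/w2.png

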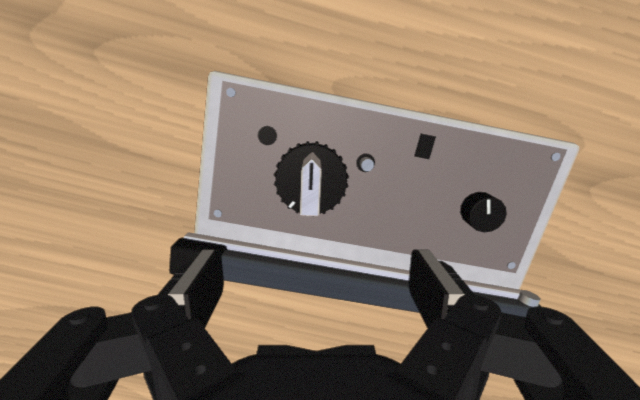

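Still the same view, because both moves were refused. Values apparently must stay within ±10. I'll retry in smaller calls, 7 rows of 8.4° each.

Call:
{"name": "jog_arm", "arguments": {"series": [{"hand": -1,"dx": 0,"dy": 0,"dz": 0,"wx": 0,"wy": 0,"wz": -1.4},{"hand": -1,"dx": 0,"dy": 0,"dz": 0,"wx": 0,"wy": 0,"wz": -2.8},{"hand": -1,"dx": 0,"dy": 0,"dz": 0,"wx": 0,"wy": 0,"wz": -4.2},{"hand": -1,"dx": 0,"dy": 0,"dz": 0,"wx": 0,"wy": 0,"wz": -5.6},{"hand": -1,"dx": 0,"dy": 0,"dz": 0,"wx": 0,"wy": 0,"wz": -7.0},{"hand": -1,"dx": 0,"dy": 0,"dz": 0,"wx": 0,"wy": 0,"wz": -8.4},{"hand": -1,"dx": 0,"dy": 0,"dz": 0,"wx": 0,"wy": 0,"wz": -9.8}]}}

```text
clock: 2.55
tool_pos: [0.5723, 0.0219, 0.2321]
tcp_rot: [0.799, 0.601, 0.0, 0.0]
wrist_force: [0.7, -0.1, 0.4]
opening: 0.0855
grip_force: 0.0
```

Call:
{"name": "jog_arm", "arguments": {"series": [{"hand": -1,"dx": 0,"dy": 0,"dz": 0,"wx": 0,"wy": 0,"wz": -1.4},{"hand": -1,"dx": 0,"dy": 0,"dz": 0,"wx": 0,"wy": 0,"wz": -2.8},{"hand": -1,"dx": 0,"dy": 0,"dz": 0,"wx": 0,"wy": 0,"wz": -4.2},{"hand": -1,"dx": 0,"dy": 0,"dz": 0,"wx": 0,"wy": 0,"wz": -5.6},{"hand": -1,"dx": 0,"dy": 0,"dz": 0,"wx": 0,"wy": 0,"wz": -7.0},{"hand": -1,"dx": 0,"dy": 0,"dz": 0,"wx": 0,"wy": 0,"wz": -8.4},{"hand": -1,"dx": 0,"dy": 0,"dz": 0,"wx": 0,"wy": 0,"wz": -9.8}]}}

```text
clock: 3.25
tool_pos: [0.5723, 0.0219, 0.2321]
tcp_rot: [0.401, 0.916, 0.0, 0.0]
wrist_force: [-0.9, 0.1, 0.2]
opening: 0.0855
grip_force: 0.0
```

Call:
{"name": "jog_arm", "arguments": {"series": [{"hand": -1,"dx": 0,"dy": 0,"dz": 0,"wx": 0,"wy": 0,"wz": -1.4},{"hand": -1,"dx": 0,"dy": 0,"dz": 0,"wx": 0,"wy": 0,"wz": -2.8},{"hand": -1,"dx": 0,"dy": 0,"dz": 0,"wx": 0,"wy": 0,"wz": -4.2},{"hand": -1,"dx": 0,"dy": 0,"dz": 0,"wx": 0,"wy": 0,"wz": -5.6},{"hand": -1,"dx": 0,"dy": 0,"dz": 0,"wx": 0,"wy": 0,"wz": -7.0},{"hand": -1,"dx": 0,"dy": 0,"dz": 0,"wx": 0,"wy": 0,"wz": -8.4},{"hand": -1,"dx": 0,"dy": 0,"dz": 0,"wx": 0,"wy": 0,"wz": -9.8},{"hand": -1,"dx": 0,"dy": 0,"dz": 0,"wx": 0,"wy": 0,"wz": -9.8},{"hand": -1,"dx": 0,"dy": 0,"dz": 0,"wx": 0,"wy": 0,"wz": -9.8}]}}

```text
clock: 4.15
tool_pos: [0.5727, 0.0225, 0.2319]
tcp_rot: [-0.096, 0.995, -0.0, 0.0]
wrist_force: [-0.4, 0.3, 0.1]
opening: 0.0851
grip_force: 0.0
```

Run:
```python
from h import *
d=grab("wrist"); s=status.state(); print(s["clock"],s["q"],s["tool_pos"]); M=R.from_quat(s["tcp_rot"]).as_matrix();print(M)
meas(d)
t=M.T@(np.array([.573,.0285,.0933])-s["tool_pos"])/.05; print("to axis",t)
```

```text
4.2 [ 3.97455730e-02  3.87444025e-01  2.11175662e-01  1.39409361e+00
 -4.18184319e-05 -1.54338956e-01] [0.57284189 0.02276722 0.23177687]
[[-9.81224556e-01 -1.92868301e-01  4.35668298e-04]
 [-1.92868330e-01  9.81224646e-01 -2.45264742e-05]
 [-4.22758092e-04 -1.08092596e-04 -9.99999905e-01]]
wing 1037 ((575.6976928710938, 28.863590240478516), (47.348350524902344, 15.621940612792969), 11.761899948120117) 0.1281594747683591
pin 130 [ 0.59908427 -0.01849234  0.08397562] [ 0.59958154 -0.01845203  0.08264113]
ring 2995 ((572.2260131835938, 28.20362663269043), 35.63154983520508) 0.08637563000543624
to axis [-0.02404548  0.11219229  2.76953563]
```

Call:
{"name": "jog_arm", "arguments": {"series": [{"hand": -1,"dx": 0,"dy": 0.11,"dz": 0.6,"wx": 0,"wy": 0,"wz": -0.15},{"hand": -1,"dx": 0,"dy": 0.11,"dz": 1.2,"wx": 0,"wy": 0,"wz": -0.15},{"hand": -1,"dx": 0,"dy": 0.11,"dz": 1.8,"wx": 0,"wy": 0,"wz": -0.15},{"hand": -1,"dx": 0,"dy": 0.11,"dz": 2.3,"wx": 0,"wy": 0,"wz": -0.15},{"hand": -1,"dx": 0,"dy": 0.11,"dz": 2.6,"wx": 0,"wy": 0,"wz": -0.15},{"hand": -1,"dx": 0,"dy": 0.11,"dz": 2.75,"wx": 0,"wy": 0,"wz": -0.15},{"hand": -1,"dx": 0,"dy": 0.11,"dz": 2.75,"wx": 0,"wy": 0,"wz": -0.15},{"hand": -1,"dx": 0,"dy": 0.11,"dz": 2.75,"wx": 0,"wy": 0,"wz": -0.15}]}}

```text
clock: 5.0
tool_pos: [0.5728, 0.0289, 0.0947]
tcp_rot: [-0.106, 0.994, -0.0, 0.001]
wrist_force: [1.2, 0.3, 0.7]
opening: 0.0856
grip_force: 0.0
```

Call:
{"name": "jog_arm", "arguments": {"series": [{"hand": 0,"dx": 0,"dy": 0,"dz": 0,"wx": 0,"wy": 0,"wz": 0},{"hand": 0.3,"dx": 0,"dy": 0,"dz": 0,"wx": 0,"wy": 0,"wz": 0},{"hand": 0.5,"dx": 0,"dy": 0,"dz": 0,"wx": 0,"wy": 0,"wz": 0},{"hand": 0.5,"dx": 0,"dy": 0,"dz": 0,"wx": 0,"wy": 0,"wz": 0},{"hand": 0.5,"dx": 0,"dy": 0,"dz": 0,"wx": 0,"wy": 0,"wz": 0}], "grip_force": 25}}

```text
clock: 5.5
tool_pos: [0.5723, 0.029, 0.094]
tcp_rot: [-0.107, 0.994, -0.0, 0.0]
wrist_force: [-0.2, -0.4, 0.4]
opening: 0.0214
grip_force: 0.0
```

Call:
{"name": "jog_arm", "arguments": {"series": [{"hand": 0.7,"dx": 0,"dy": 0,"dz": 0,"wx": 0,"wy": 0,"wz": 0},{"hand": 0.8,"dx": 0,"dy": 0,"dz": 0,"wx": 0,"wy": 0,"wz": 0},{"hand": 1,"dx": 0,"dy": 0,"dz": 0,"wx": 0,"wy": 0,"wz": 0},{"hand": 1,"dx": 0,"dy": 0,"dz": 0,"wx": 0,"wy": 0,"wz": 0},{"hand": 1,"dx": 0,"dy": 0,"dz": 0,"wx": 0,"wy": 0,"wz": 0}], "grip_force": 25}}

```text
clock: 6.0
tool_pos: [0.5724, 0.0285, 0.0941]
tcp_rot: [-0.106, 0.994, -0.0, 0.0]
wrist_force: [-0.2, -4.3, 2.3]
opening: 0.0155
grip_force: 27.5
```

Call:
{"name": "jog_arm", "arguments": {"series": [{"hand": 1,"dx": 0,"dy": 0,"dz": 0,"wx": 0,"wy": 0,"wz": 0.6},{"hand": 1,"dx": 0,"dy": 0,"dz": 0,"wx": 0,"wy": 0,"wz": 1.4},{"hand": 1,"dx": 0,"dy": 0,"dz": 0,"wx": 0,"wy": 0,"wz": 2.2},{"hand": 1,"dx": 0,"dy": 0,"dz": 0,"wx": 0,"wy": 0,"wz": 3.0},{"hand": 1,"dx": 0,"dy": 0,"dz": 0,"wx": 0,"wy": 0,"wz": 3.8},{"hand": 1,"dx": 0,"dy": 0,"dz": 0,"wx": 0,"wy": 0,"wz": 4.6},{"hand": 1,"dx": 0,"dy": 0,"dz": 0,"wx": 0,"wy": 0,"wz": 5.4},{"hand": 1,"dx": 0,"dy": 0,"dz": 0,"wx": 0,"wy": 0,"wz": 6.0}]}}

```text
clock: 6.8
tool_pos: [0.5725, 0.0293, 0.094]
tcp_rot: [0.207, 0.978, 0.0, 0.0]
wrist_force: [0.4, -1.5, 2.5]
opening: 0.0154
grip_force: 27.5
```

Call:
{"name": "jog_arm", "arguments": {"series": [{"hand": 1,"dx": 0,"dy": 0,"dz": 0,"wx": 0,"wy": 0,"wz": 0.8},{"hand": 1,"dx": 0,"dy": 0,"dz": 0,"wx": 0,"wy": 0,"wz": 1.6},{"hand": 1,"dx": 0,"dy": 0,"dz": 0,"wx": 0,"wy": 0,"wz": 2.4},{"hand": 1,"dx": 0,"dy": 0,"dz": 0,"wx": 0,"wy": 0,"wz": 3.2},{"hand": 1,"dx": 0,"dy": 0,"dz": 0,"wx": 0,"wy": 0,"wz": 4.0},{"hand": 1,"dx": 0,"dy": 0,"dz": 0,"wx": 0,"wy": 0,"wz": 4.8},{"hand": 1,"dx": 0,"dy": 0,"dz": 0,"wx": 0,"wy": 0,"wz": 5.5},{"hand": 1,"dx": 0,"dy": 0,"dz": 0,"wx": 0,"wy": 0,"wz": 5.9},{"hand": 1,"dx": 0,"dy": 0,"dz": 0,"wx": 0,"wy": 0,"wz": 5.9},{"hand": 1,"dx": 0,"dy": 0,"dz": 0,"wx": 0,"wy": 0,"wz": 5.9}]}}

```text
clock: 7.8
tool_pos: [0.573, 0.0299, 0.094]
tcp_rot: [0.493, 0.87, 0.001, 0.0]
wrist_force: [1.5, 0.8, 1.8]
opening: 0.0155
grip_force: 27.3
```

Run:
```python
from h import *
for n in("scene","side"):
    d=grab(n); print(n); meas(d)
d=load("scene"); cv2.imwrite("pics/c2.png",cv2.resize(d["image"][130:270,220:400],None,fx=4,fy=4,interpolation=cv2.INTER_CUBIC)[...,::-1])
s=status.state(); print(s["clock"],s["q"],s["tool_pos"],s["torque"],s["wrist_force"]); M=R.from_quat(s["tcp_rot"]).as_matrix();print(np.degrees(np.arctan2(M[1,0],M[0,0])))
```

```text
scene
wing 108 ((577.9124755859375, 23.48438262939453), (15.666664123535156, 47.38310241699219), 32.23918914794922) 0.1252255452482497
pin 44 [ 0.60361623 -0.02003742  0.08320614] [ 0.60330498 -0.0203612   0.08224421]
ring 677 ((575.5516357421875, 26.526288986206055), 35.66147232055664) 0.08505169450541661
side
wing 268 ((570.506103515625, 25.858192443847656), (46.05288314819336, 38.78071594238281), 89.81692504882812) 0.1267105981254951h.py:19: RuntimeWarning: Mean of empty slice.
  print("pin",len(t),t.mean(0),(t.min(0)+t.max(0))/2)
  ret = um.true_divide(
Traceback (most recent call last):
  File "h.py", line 19, in meas
    print("pin",len(t),t.mean(0),(t.min(0)+t.max(0))/2)
                                  ~~~~~^^^
ValueError: zero-size array to reduction operation minimum which has no identity
```

Call:
{"name": "jog_arm", "arguments": {"series": [{"hand": 0.5,"dx": 0,"dy": 0,"dz": 0,"wx": 0,"wy": 0,"wz": 0},{"hand": 0.2,"dx": 0,"dy": 0,"dz": 0,"wx": 0,"wy": 0,"wz": 0},{"hand": -0.2,"dx": 0,"dy": 0,"dz": 0,"wx": 0,"wy": 0,"wz": 0},{"hand": -0.5,"dx": 0,"dy": 0,"dz": 0,"wx": 0,"wy": 0,"wz": 0},{"hand": -0.5,"dx": 0,"dy": 0,"dz": 0,"wx": 0,"wy": 0,"wz": 0},{"hand": -0.5,"dx": 0,"dy": 0,"dz": -0.3,"wx": 0,"wy": 0,"wz": 0},{"hand": -0.5,"dx": 0,"dy": 0,"dz": -0.9,"wx": 0,"wy": 0,"wz": 0},{"hand": -0.5,"dx": 0,"dy": 0,"dz": -1.7,"wx": 0,"wy": 0,"wz": 0},{"hand": -0.5,"dx": 0,"dy": 0,"dz": -2.5,"wx": 0,"wy": 0,"wz": 0},{"hand": -0.5,"dx": 0,"dy": 0,"dz": -2.8,"wx": 0,"wy": 0,"wz": 0},{"hand": -0.5,"dx": 0,"dy": 0,"dz": -2.8,"wx": 0,"wy": 0,"wz": 0},{"hand": -0.5,"dx": 0,"dy": 0,"dz": -2.8,"wx": 0,"wy": 0,"wz": 0}]}}

```text
clock: 9.1
tool_pos: [0.5719, 0.029, 0.2332]
tcp_rot: [0.494, 0.87, -0.0, -0.0]
wrist_force: [0.6, -0.9, -0.6]
opening: 0.0639
grip_force: 0.0
```

Run:
```python
from h import *
for n in("scene","wrist"):
    d=grab(n); print(n); meas(d,wc=(.575,.0285))
cv2.imwrite("pics/w3.png",d["image"][...,::-1])
print(status.state()["clock"])
```

```text
scene
wing 366 ((577.3699340820312, 23.147918701171875), (17.17898178100586, 47.36985778808594), 31.600404739379883) 0.12574998690091752
pin 47 [ 0.60351149 -0.0197872   0.08279532] [ 0.60294118 -0.02008884  0.08270552]
ring 732 ((575.4722290039062, 26.595998764038086), 35.35825729370117) 0.08522043236211363
wrist
wing 1025 ((573.9380493164062, 25.830978393554688), (15.430179595947266, 47.05177307128906), 30.627702713012695) 0.128206481736933
pin 122 [ 0.59898656 -0.01738631  0.08387744] [ 0.59918815 -0.01794025  0.08272584]
ring 3022 ((571.9420166015625, 28.563201904296875), 35.51586151123047) 0.08642483152064065
9.2
```

View pics/w3.png

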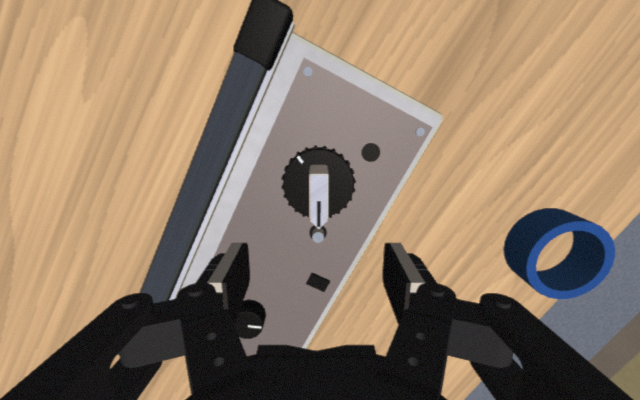

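The wrist view shows the nose at (318,225), in line with the pin at (318,237). The fitted nose and pin directions agree to within 0.6°. Last, I'll check that the ring mark and the lone knob's line haven't moved, comparing the scene pictures from before and after.

Run:
```python
from h import *
a=cv2.imread("pics/scene.png"); b=load("scene")["image"][...,::-1]
for n,(u,v) in dict(ring=(348,199),lone=(243,160)).items():
    for im in(a,b):
        w=im[v-6:v+7,u-6:u+7].min(2).astype(float); w=np.clip(w-110,0,None); y,x=np.mgrid[v-6:v+7,u-6:u+7]
        print(n,(w*x).sum()/w.sum(),(w*y).sum()/w.sum(),w.sum())
```

```text
ring 348.1666666666667 198.3827160493827 162.0
ring 344.40573012939 195.58040665434382 1082.0
lone 242.10035842293908 159.80645161290323 279.0
lone 242.09972299168976 159.84487534626038 361.0
```

Run:
```python
from h import *
a=cv2.imread("pics/scene.png"); b=load("scene")["image"][...,::-1]
cv2.imwrite("pics/cmp.png",np.hstack([cv2.resize(i[175:240,290:370],None,fx=5,fy=5,interpolation=cv2.INTER_CUBIC) for i in(a,b)]))
```

```text
(no output)
```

View pics/cmp.png

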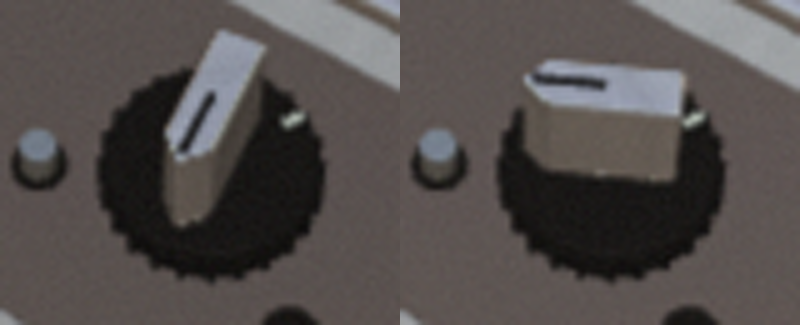

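The ring mark is at the same place in both halves, (292,121) and (692,121), so the ring hasn't turned. The wing now points at the pin.

```bash
python3 -c "from cell import sign_off; print(sign_off())"
```

```text
the job is handed in; nothing more can be done
None
```

The wing knob now points at the preset pin to within about 0.6° by the camera fits; it was released with the ring and small knob unmoved, and the job was handed in at about 9 s of the 29 s allowed.

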